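Scan the label of a board draining in the ultrasonic cleaner

ROBOT

A 7-joint arm with a two-finger parallel gripper is mounted at the origin on the work surface. World frame = base frame: x ahead of the robot, y to its left, z up, the work surface at z = 0. Lengths are in m, angles in degrees, forces in N, time in s.
With the tool pointing down it reaches from about 0.425 to 0.875 m from the base axis. Payload 4.7 kg.
Tool frame: the origin (TCP) lies midway between the tips of the shut fingers; the grasp point (between the pads) lies env.grip_point_offset behind it (env.grip_point_offset is the distance from the TCP to the grasp point, in m); z points along the fingers, y is the line along which they close (so a half turn about z gives the same grasp; the last joint's range is limited). The gripper opens to 87 mm and grips with 3 to 60 N. Pads are 19 mm wide; open, the fingers measure 117 mm over their backs; the gripper's body (75 mm by 190 mm) begins 51 mm behind the grasp point.
Start: joints at [-74.192, 18.392, -4.016, 83.108, 1.295, 78.541, -3.26], TCP at [0.168, 0.628, 0.223] pointing down, gripper open.
Joint ranges: [-163.93, 163.93], [-17.29, 119.83], [-79.2, 71.16], [3.27, 140.29], [-89.18, 269.18], [5.43, 117.66], [-154.24, 154.24]. Speed limits (degrees/s): [147.25, 147.25, 180, 180, 180, 180, 180].

INTERFACE

Orientations are given as [roll, pitch, yaw] about the fixed x, y, z axes, in that order (R = Rz(yaw) Ry(pitch) Rx(roll)).
In Python, from cell import env gives the robot as it stands.
- The arm moves only by the shell command python3 -m creep 'ROWS' [FORCE]. ROWS is a JSON object of lists of equal length, an entry for each row: "translation": the shift along the tool's x, y, z in units of 0.08 m (1.0 is 0.08 m), a list of three; "turn": the turn, a rotation vector about the tool's x, y, z in units of 180 degrees (1.0 is 180 degrees), a list of three; "grip": the opening, from 0 (shut) to 1 (fully open). In form: {"translation": [[x, y, z], ...], "turn": [[ax, ay, az], ...], "grip": [grip, ...]}. A call has 1 to 5 rows; each row shifts and turns the commanded pose from where the row before left it, along the tool's axes as they then stand; what a row does not reach is not made up. A row lasts 1/8 s, in which the tool goes at most 62.5 mm and 10.7 degrees, less where a joint would pass 70% of its speed; a pose out of reach is approached as far as the arm can. A call with a number of a shift or a turn outside -1 to 1 is refused whole. A call with a gripper value outside its range is refused whole. The fingers move at their own pace and stop on an object; FORCE is the grip in N (left out, the last holds). Time passes only in rows, so rows that do not move let the fingers close. It gives the time, the measured TCP pose, the force, the opening and the grip force at its end, in the units of the state.
- env.get_obs(): the state, without advancing time (a new reading comes with each control period).
- env.read_camera(name): name is "side" or "top" or "wrist"; returns a dict with "frame" (400x640x3 uint8, red, green, blue), "z_map" (400x640 float32, m along the optical axis (not along the pixel's ray), 0 where there is no reading), "K" (3x3 intrinsics, pixels), "rvec" (rotation vector, rad) and "tvec" (3), from world to camera coordinates, as OpenCV has them. Camera axes: x right, y down, z forward; pixel columns grow to the right and rows downward; lengths in m; the calibration is good to about 2 mm. The wrist camera is an equidistant fisheye: a pixel r from the principal point sees the ray r / f radians off the axis. A picture is of the moment at which its call begins.
- env.sign_off(): hands the job in; it is judged then, once.
The state is a dict: "time_s": time; "qpos": joint angles; "joint_velocities": joint speeds; "effort": joint torques, N m; "tool_pos": TCP position; "tool_rot": TCP orientation; "force": force on the tool from outside, world axes, zero at the start; "wrist_torque": the same for the moment, N m; "grip_width": finger opening in m; "grasp_force": force on a finger pad.
Only numpy, scipy, OpenCV 4.12 (cv2) and the standard library are available. Lean on these libraries where they do the work, as an engineer would, in place of code of your own. Each camera call takes 0.05 s, during which the arm holds its last target. There are 200 camera calls.

TASK

Lift the lid off the ultrasonic cleaner by its knob and lay it flat, knob up, in the middle of the grey work mat. Then take the hand scanner from its cradle, aim it squarely at the barcode label of the board that leans inside the tank, with its window about 10 cm from the label and pointing at the label's middle, and hold it still there for about two seconds. Stand the scanner back upright in its cradle; drop neither lid nor scanner, do not touch the board, and leave the other things on the bench where they are.

Things in the scene. Friction and masses are not known exactly. Their poses are not given: they have to be found in the camera images.
- cleaner: bench-top ultrasonic cleaner, fixed: white housing 190 (x) x 170 (y) mm with an open steel tank, mouth 150 x 132 mm, rim 150 mm above the bench, tank floor 70 mm above the bench. Origin at the centre of its underside; its black control panel faces its own -x.
- lid_knob (a point): middle of the black round knob (34 mm diameter, 30 mm high, on a 14 mm neck of 20 mm diameter) of the loose steel lid. Lid 172 (x) x 154 (y) mm, 11 mm high, 220 g or so, its down-turned 8 mm edge standing loosely (3 mm play) around the tank's rim, so it lifts straight up. This point is 40 mm above the lid's lower edge, 29 mm above its top plate and on its middle; its z axis is up, its x and y axes along the lid's sides.
- mat: bare grey work mat lying on the bench to one side of the cleaner, fixed, 240 (x) x 220 (y) x 4 mm; origin at the centre of its underside, so its top is 4 mm above that.
- label (a point): centre of the white barcode label, 50 mm (its y) x 30 mm (its x), on the upper face of the green circuit board that leans on a fixed wire rack inside the tank, under the lid. z axis: straight out of the label's face (35 degrees from vertical, leaning towards the cleaner's control panel); x axis: up the slope of the board; y axis: level. The board is 100 (x) x 84 (y) mm; parts on it stand at most 13 mm above it.
- scanner_grip (a point): middle of the rubber grip of the stick-shaped grey hand scanner, which is loose and stands in its cradle window down. Scanner 120 mm long, about 170 g; grip section 38 (x) x 30 (y) mm; window head 44 x 34 mm over the lowest 36 mm. This point is 85 mm above the window and 35 mm below the top end. z axis: along the scanner, from window to top; it looks along its own -z.
- scanner_window (a point): centre of the scanner's window, on its lower end face; same axes as the grip point. It reads by itself whatever it looks at along its -z, no trigger needed.
- cradle: black scanner cradle on the bench to the other side of the cleaner, fixed: base 100 (x) x 84 (y) x 12 mm with a pocket 54 (x) x 44 (y) mm inside, 4 mm walls, mouth 52 mm and floor 12 mm above the bench. Origin at the centre of its underside; the scanner stands on the pocket's floor, its axes along the cradle's.
- flux_jar: bystander: glass jar with white cap, 44 mm diameter, 45 mm high, beyond the cradle; origin under its centre.
- spool: bystander: standing spool of solder wire, 58 mm diameter, 42 mm high, on the robot's side of the cradle; origin under its centre.
- spudger: bystander: flat wooden pry stick, 150 x 18 x 5 mm, lying in front of the cleaner; origin under its centre.
- driver: bystander: black screwdriver, 160 mm long, 26 mm thick, lying behind the cleaner; origin under its centre.
- multimeter: bystander: black multimeter 85 x 165 x 42 mm lying beyond the mat; origin under its centre.
- pump_bottle: bystander: white pump bottle, 68 mm diameter, 170 mm high, behind the cleaner; origin under its centre.
Mind the look-alikes: they are no part of the job. Of the things that look like the part that bears lid_knob, the larger one is meant. Of the things shaped like the part that bears scanner_grip, the grey one is meant.

How it is judged:
By the outcome, as a careful person would: the job done as asked, in the order asked, and still so for the second after the job is handed in, with the robot touching nothing.
It also fails if it takes over 59 s, if anything falls off the work surface, if the arm or the gripper's body presses on something with over 40 N, if the wrist force passes 120 N, or if a joint passes its speed limit or range.

## Working session

There is one attempt and no reset: what is moved stays moved. The work goes in short steps, Python scripts to look and compute and a shell command to move; the robot and the scene stay as the last step left them, time stands still between calls to the robot, and variables do not carry over. Pictures are saved under pics/ and viewed, at most 13 in all, crops included, and the job is handed in when it is done.

```bash
ls; mkdir -p pics; cat > h.py <<'E'
import numpy as np, cv2
from cell import env
from scipy.spatial.transform import Rotation as R
def cam(n,save=None):
    c=env.read_camera(n)
    if save: cv2.imwrite('pics/'+save,c['frame'][:,:,::-1])
    return c
def pts(c):
    "world points per pixel from z_map (pinhole)"
    K=c['K'];h,w=c['z_map'].shape;u,v=np.meshgrid(np.arange(w),np.arange(h));z=c['z_map']
    P=np.stack([(u-K[0,2])/K[0,0]*z,(v-K[1,2])/K[1,1]*z,z],-1)
    Rm=cv2.Rodrigues(np.array(c['rvec'],float))[0]
    return (P-np.array(c['tvec']).ravel())@Rm
E
python3 - <<'E'
from h import *
print(env.get_obs(),env.grip_point_offset)
for n in('top','side'):
    c=cam(n,n+'0.png');np.savez('/tmp/'+n+'.npz',**c);print(c['K'],c['rvec'],c['tvec'])
E
```

```text
pics
{'time_s': 0.0, 'qpos': array([-74.19233082,  18.4394639 ,  -4.01413717,  83.17530336,
         1.29351932,  78.54045694,  -3.26193534]), 'joint_velocities': array([-0.01610317, -0.04047399,  0.07448874, -0.01728671,  0.03814501,
        0.01671674,  0.01022518]), 'effort': array([ 6.20728388e-04, -4.91279984e+01, -4.03493028e-01, -3.12536180e+01,
       -6.39167475e-02,  4.36382974e-02,  1.83291759e-04]), 'tool_pos': array([0.16814131, 0.62730041, 0.22145322]), 'tool_rot': array([-1.79889931e+02,  4.75625133e-03,  1.64998540e+02]), 'force': array([0.40699638, 0.99451632, 0.67521868]), 'wrist_torque': array([-0.00297931, -0.02064059,  0.03328961]), 'grasp_force': 0.0, 'grip_width': 0.08736757715735388} 0.0187
[[473.5308445    0.         325.60878286]
 [  0.         473.5308445  198.79181953]
 [  0.           0.           1.        ]] [ 2.18609733 -2.18219135  0.10394025] [-0.03165034  0.61132605  1.5474824 ]
[[476.49277439   0.         320.68971581]
 [  0.         476.49277439 200.35716774]
 [  0.           0.           1.        ]] [ 2.23890237 -0.28660435  0.13284781] [-0.57988141  0.19739432  1.13056091]
```

View pics/top0.png

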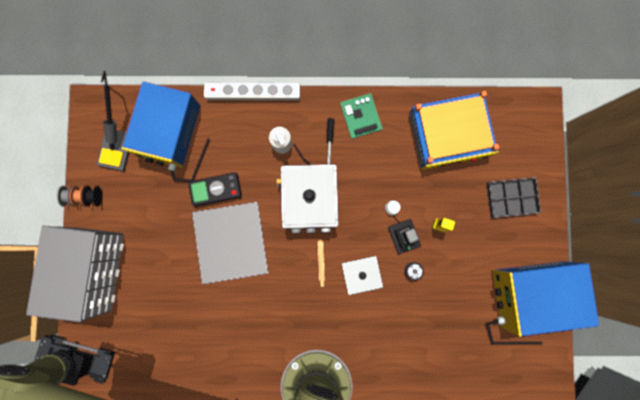

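View pics/side0.png

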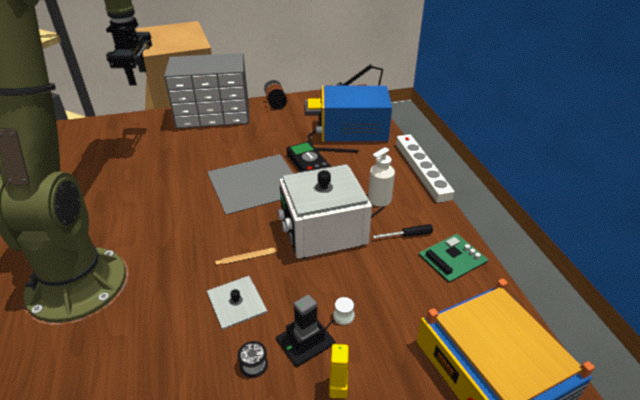

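Top view: lid candidates are the large lid on the cleaner, knob (309,196), and a small lid on the bench (362,275); the larger is meant. Scanner candidates are the grey one in the cradle (410,235) and a yellow one (444,225); the grey is meant. The mat is at (230,243), the spool at (414,271), the jar at (393,208), the spudger at (321,263), and the bottle at (280,138). The side view agrees: lid knob (323,180), grey scanner (305,315), yellow scanner (340,370).

```bash
python3 - <<'E'
from h import *
for n in('top','side'):
    c=dict(np.load('/tmp/'+n+'.npz'));P=pts(c);X=P.reshape(-1,3);rgb=c['frame'].reshape(-1,3).astype(int)
    v=c['z_map'].ravel()>0
    near=lambda x,y,r:v&(np.hypot(X[:,0]-x,X[:,1]-y)<r)
    if n=='top':
        for nm,(a,b) in dict(knob=(309,196),mat=(230,243),scan=(410,235),yel=(444,225),cr=(404,238),jar=(393,208),bot=(280,138),spool=(414,271),sp=(321,263),drv=(329,130)).items(): print(nm,P[b,a].round(3))
        k=P[196,309];s=P[235,410];m=P[243,230]
    def rect(mask,nm):
        Q=X[mask]
        (cx,cy),(w,h),a=cv2.minAreaRect(Q[:,:2].astype(np.float32)*1000)
        print(n,nm,len(Q),'c',round(cx,1),round(cy,1),'wh',round(w,1),round(h,1),'ang',round(a,2),'z',np.median(Q[:,2]).round(4),Q[:,2].min().round(3),Q[:,2].max().round(3))
    rect(near(*k[:2],.16)&(X[:,2]>.13)&(X[:,2]<.165)&(rgb.min(1)>120),'lid')
    rect(near(*k[:2],.05)&(X[:,2]>.17)&(rgb.max(1)<90),'knob')
    rect(near(*m[:2],.2)&(abs(X[:,2]-.004)<.008)&(rgb.max(1)-rgb.min(1)<25)&(rgb.min(1)>60),'mat')
    rect(near(*s[:2],.06)&(X[:,2]>.06)&(X[:,2]<.2),'scan')
    rect(near(*s[:2],.06)&(X[:,2]>.115)&(X[:,2]<.2),'scantop')
    rect(near(*s[:2],.08)&(X[:,2]>.044)&(X[:,2]<.056)&(rgb.max(1)<100),'cradlemouth')
    rect(near(*s[:2],.08)&(X[:,2]>.008)&(X[:,2]<.018)&(rgb.max(1)<100),'cradlebase')
c=dict(np.load('/tmp/top.npz'));f=c['frame'][:,:,::-1]
cv2.imwrite('pics/crop.png',cv2.resize(f[150:300,260:480],None,fx=3.6,fy=3.6,interpolation=cv2.INTER_CUBIC))
E
```

```text
knob [0.605 0.021 0.196]
mat [ 0.464  0.289 -0.005]
scan [ 0.491 -0.289  0.137]
yel [ 0.522 -0.399  0.12 ]
cr [ 0.482 -0.283  0.066]
jar [ 0.58  -0.251  0.049]
bot [0.784 0.11  0.171]
spool [ 0.375 -0.318  0.044]
sp [ 0.399 -0.016  0.005]
drv [ 0.844 -0.042  0.023]
top lid 3223 c 612.3 22.8 wh 189.9 170.1 ang 1.94 z 0.1524 0.13 0.163
top knob 85 c 609.3 21.3 wh 26.9 29.3 ang 45.62 z 0.1956 0.184 0.203
top mat 4617 c 473.7 248.9 wh 240.9 303.5 ang 9.55 z 0.0044 -0.004 0.012
top scan 172 c 490.2 -294.2 wh 40.4 30.9 ang 23.2 z 0.1301 0.06 0.139
top scantop 133 c 490.5 -294.3 wh 39.9 30.5 ang 23.2 z 0.1315 0.116 0.139
top cradlemouth 83 c 488.6 -292.2 wh 62.3 52.5 ang 20.07 z 0.0507 0.044 0.056
top cradlebase 327 c 499.8 -287.9 wh 123.3 83.6 ang 19.26 z 0.0126 0.008 0.018
side lid 2990 c 612.3 20.1 wh 190.4 170.9 ang 1.79 z 0.1522 0.131 0.157
side knob 155 c 611.0 17.5 wh 29.9 26.5 ang 75.86 z 0.191 0.17 0.199
side mat 3086 c 486.0 250.5 wh 261.8 312.2 ang 9.36 z 0.0036 -0.002 0.012
side scan 722 c 489.7 -296.4 wh 39.7 31.7 ang 21.23 z 0.1139 0.06 0.135
side scantop 348 c 489.6 -296.1 wh 39.6 31.1 ang 21.57 z 0.1301 0.115 0.135
side cradlemouth 298 c 488.2 -293.9 wh 63.0 54.7 ang 21.35 z 0.0501 0.044 0.056
side cradlebase 742 c 496.6 -291.8 wh 115.4 84.1 ang 19.43 z 0.0112 0.008 0.018
```

View pics/crop.png

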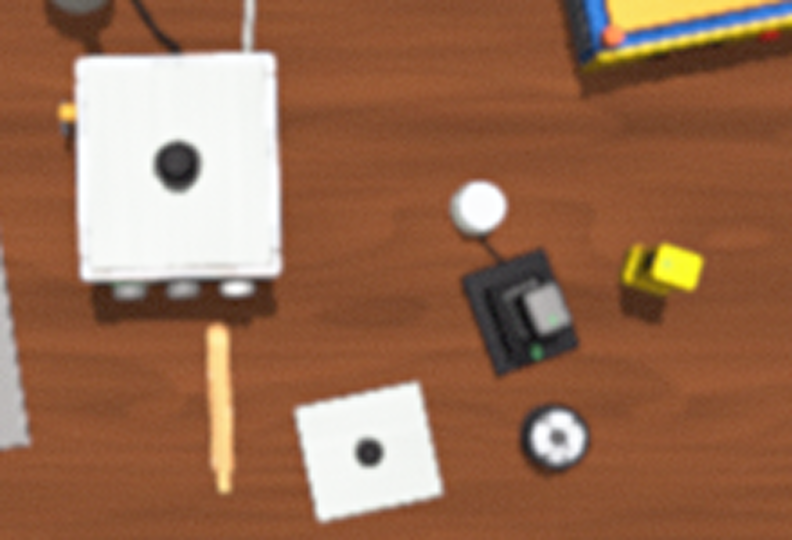

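Crop: the large lid sits on the cleaner (knob at its middle) and the small one is a loose lid, so the large lid is right. The grey scanner is in the black cradle and the yellow one stands free, so the grey one is right.

```bash
cat >> h.py <<'E'
def T(pos,rpy=None,axis=None):
    "shift in tool units (first) and turn in units, from the present pose"
    o=env.get_obs();Rt=R.from_euler('xyz',o['tool_rot'],degrees=True)
    d=Rt.inv().apply(np.array(pos)-o['tool_pos'])/.08
    print('now',o['time_s'],o['tool_pos'].round(4),o['tool_rot'].round(2),'F',o['force'].round(1),'w',round(o['grip_width'],4),'gf',o['grasp_force'])
    print('shift',d.round(3),'rows>=',(np.linalg.norm(d)*.08/.0625).round(1))
    if rpy is not None:
        r=(Rt.inv()*R.from_euler('xyz',rpy,degrees=True)).as_rotvec()/np.pi;print('turn',r.round(4),'rows>=',(np.linalg.norm(r)*180/10.7).round(1))
E
python3 - <<'E'
from h import *
for n in('top','side'):
    c=dict(np.load('/tmp/'+n+'.npz'));f=c['frame'].astype(int)
    m=((f.max(2)-f.min(2)<25)&(f.min(2)>60)).astype(np.uint8)
    m=cv2.morphologyEx(m,cv2.MORPH_OPEN,np.ones((5,5)))
    nl,l,s,ce=cv2.connectedComponentsWithStats(m)
    i=l[(243,230)[0],(243,230)[1]] if n=='top' else l[185,245]
    q=np.argwhere(l==i)[:,::-1].astype(float)
    K=c['K'];Rm=cv2.Rodrigues(c['rvec'].astype(float))[0];C=-Rm.T@c['tvec'].ravel()
    r=np.c_[(q-K[:2,2])/K[0,0],np.ones(len(q))]@Rm
    t=(.004-C[2])/r[:,2];X=C+r*t[:,None]
    print(n,s[i],cv2.minAreaRect((X[:,:2]*1000).astype(np.float32)),X.mean(0))
T([.611,.020,.27],[180,0,92])
E
```

```text
top [ 193  203   75   80 4757] ((466.96478271484375, 288.705078125), (240.10304260253906, 220.25921630859375), 9.431090354919434) [0.46613878 0.28906962 0.004     ]
side [  209   149   185   109 10254] ((597.3104248046875, 171.6143798828125), (465.25323486328125, 572.748046875), 81.16093444824219) [0.60643538 0.17087713 0.004     ]
now 0.1 [0.1681 0.6273 0.2216] [-1.799e+02  1.000e-02  1.650e+02] F [-0.5 -0.2 -0.1] w 0.087 gf 0.0
shift [-7.312 -5.902 -0.594] rows>= 12.1
turn [-5.000e-04  4.000e-04  4.056e-01] rows>= 6.8
```

```bash
python3 -m creep '{"translation":[[-0.5,-0.4,-0.15],[-0.5,-0.4,-0.15],[-0.57,-0.46,-0.15],[-0.57,-0.46,-0.15],[-0.57,-0.46,0]],"turn":[[0,0,0],[0,0,0],[0,0,0],[0,0,0],[0,0,0]],"grip":[1,1,1,1,1]}' 20
python3 -m creep '{"translation":[[-0.57,-0.46,0],[-0.57,-0.46,0],[-0.57,-0.46,0],[-0.57,-0.46,0],[-0.57,-0.46,0]],"turn":[[0,0,0],[0,0,0],[0,0,0],[0,0,0],[0,0,0]],"grip":[1,1,1,1,1]}'
python3 -m creep '{"translation":[[-0.57,-0.46,0],[-0.57,-0.46,0],[-0.5,-0.4,0],[0,0,0],[0,0,0]],"turn":[[0,0,0.05],[0,0,0.05],[0,0,0.05],[0,0,0.05],[0,0,0.05]],"grip":[1,1,1,1,1]}'
python3 -m creep '{"translation":[[0,0,0],[0,0,0],[0,0,0],[0,0,0]],"turn":[[0,0,0.05],[0,0,0.05],[0,0,0.055],[0,0,0]],"grip":[1,1,1,1]}'
python3 - <<'E'
from h import *
T([.611,.020,.25],[180,0,92])
print(env.get_obs()['qpos'].round(1))
c=cam('wrist','w1.png');np.savez('/tmp/w.npz',**c);print(c['K'],c['rvec'],c['tvec'])
E
```

```text
time_s: 0.72
tool_pos: [0.3337, 0.4019, 0.2714]
tool_rot: [179.9, 0.0, 165.0]
force: [0.4, 0.8, -0.2]
grip_width: 0.0872
grasp_force: 0.0
time_s: 1.35
tool_pos: [0.5058, 0.1649, 0.2704]
tool_rot: [180.0, -0.0, 165.0]
force: [0.4, 1.1, 0.1]
grip_width: 0.0868
grasp_force: 0.0
time_s: 1.98
tool_pos: [0.5823, 0.0173, 0.27]
tool_rot: [-179.9, -0.0, 119.6]
force: [-0.5, 0.3, 0.6]
grip_width: 0.0871
grasp_force: 0.0
time_s: 2.48
tool_pos: [0.5822, 0.0185, 0.2701]
tool_rot: [-180.0, 0.0, 92.2]
force: [-0.9, -0.1, 0.2]
grip_width: 0.0868
grasp_force: 0.0
now 2.475 [0.5822 0.0185 0.2701] [-1.7996e+02  1.0000e-02  9.2210e+01] F [-0.9 -0.1  0.2] w 0.0868 gf 0.0
shift [0.005 0.36  0.251] rows>= 0.6
turn [-0.0002  0.      0.0012] rows>= 0.0
[-35.2   9.9  35.2  90.1  -5.7  81.9   2.7]
[[309.70691629   0.         325.31119742]
 [  0.         309.70691629 198.98714076]
 [  0.           0.           1.        ]] [-2.84773416 -0.0550423  -0.00932685] [-0.58233681 -0.05093993  0.43510753]
```

View pics/w1.png

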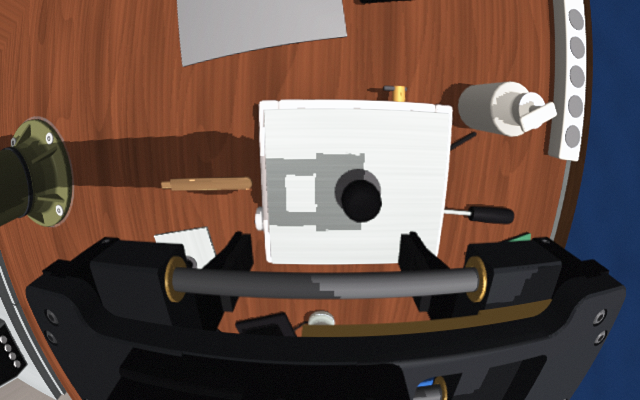

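The wrist view shows the large lid's knob at (361,200), with the fingers straddling in line, about 29 mm short along x.

```bash
cat >> h.py <<'E'
def wray(c,q):
    "world origin and unit rays for wrist fisheye pixels"
    q=np.atleast_2d(q).astype(float);K=c['K'];p=(q-K[:2,2])/K[0,0];th=np.linalg.norm(p,axis=1,keepdims=True)
    d=np.c_[p/np.maximum(th,1e-9)*np.sin(th),np.cos(th)]
    Rm=cv2.Rodrigues(np.array(c['rvec'],float))[0];return -Rm.T@np.array(c['tvec']).ravel(),d@Rm
def onplane(c,q,z):
    C,d=wray(c,q);return C+d*((z-C[2])/d[:,2])[:,None]
E
python3 - <<'E'
from h import *
c=dict(np.load('/tmp/w.npz'))
f=c['frame'];m=(f.max(2)<45).astype(np.uint8);m[:, :330]=0;m[:,392:]=0;m[228:]=0;m[:165]=0
n,l,s,ce=cv2.connectedComponentsWithStats(m);i=1+s[1:,4].argmax();print(s[i],ce[i])
q=np.argwhere(l==i)[:,::-1]
X=onplane(c,q,.190);print(X.min(0),X.max(0),cv2.minEnclosingCircle((X[:,:2]*1000).astype(np.float32)))
C,d=wray(c,ce[i]);zz=c['z_map'][int(ce[i][1]),int(ce[i][0])];print('depth',zz,C)
# lid outline
g=((f.min(2)>150)|(l==i)).astype(np.uint8);g[:90]=0;g[270:]=0;g[:,:255]=0;g[:,455:]=0
X=onplane(c,np.argwhere(g>0)[:,::-1],.150);print(cv2.minAreaRect((X[:,:2]*1000).astype(np.float32)))
E
```

```text
[ 340  180   41   42 1307] [360.42004591 200.24713083]
[0.59356431 0.00837834 0.19      ] [0.62709554 0.04381069 0.19      ] ((610.6173095703125, 26.48012924194336), 18.186920166015625)
depth 0.24631159 [0.57855787 0.0995682  0.4317251 ]
((612.845947265625, 27.371234893798828), (201.63323974609375, 163.21823120117188), 1.9194308519363403)
```

```bash
python3 -m creep '{"translation":[[0.03,0.36,0],[0,0,0.4],[0,0,0.4],[0,0,0.3],[0,0,0.21]],"turn":[[0,0,0],[0,0,0],[0,0,0],[0,0,0],[0,0,0]],"grip":[1,1,1,1,1]}' 30
python3 -m creep '{"translation":[[0,0,0],[0,0,0],[0,0,0],[0,0,0],[0,0,0]],"turn":[[0,0,0],[0,0,0],[0,0,0],[0,0,0],[0,0,0]],"grip":[1,0,0,0,0]}' 30
```

```text
time_s: 3.15
tool_pos: [0.6106, 0.022, 0.1643]
tool_rot: [-179.9, 0.0, 92.2]
force: [0.8, 0.4, -0.5]
grip_width: 0.0872
grasp_force: 0.0
time_s: 3.78
tool_pos: [0.6113, 0.0219, 0.1661]
tool_rot: [180.0, -0.0, 92.1]
force: [0.5, -0.1, 0.0]
grip_width: 0.0551
grasp_force: 0.0
```

```bash
python3 -m creep '{"translation":[[0,0,0],[0,0,0],[0,0,0],[0,0,0],[0,0,0]],"turn":[[0,0,0],[0,0,0],[0,0,0],[0,0,0],[0,0,0]],"grip":[0,0,0,0,0]}' 30
python3 -m creep '{"translation":[[0,0,-0.06],[0,0,-0.12],[0,0,-0.2],[0,0,-0.3],[0,0,-0.3]],"turn":[[0,0,0],[0,0,0],[0,0,0],[0,0,0],[0,0,0]],"grip":[0,0,0,0,0]}' 30
python3 - <<'E'
from h import *
T([.467,.289,.16],[180,0,99.6])
E
```

```text
time_s: 4.4
tool_pos: [0.6113, 0.0219, 0.1658]
tool_rot: [180.0, -0.0, 92.1]
force: [1.4, 0.6, -0.8]
grip_width: 0.0335
grasp_force: 30.0
time_s: 5.03
tool_pos: [0.6113, 0.0218, 0.246]
tool_rot: [179.9, -0.0, 92.1]
force: [0.2, -0.2, -3.7]
grip_width: 0.0333
grasp_force: 30.0
now 5.025 [0.6113 0.0218 0.246 ] [ 1.7995e+02 -1.0000e-02  9.2090e+01] F [ 0.2 -0.2 -3.7] w 0.0333 gf 29.99989427626133
shift [ 3.404 -1.682  1.075] rows>= 5.1
turn [ 0.0003 -0.     -0.0417] rows>= 0.7
```

```bash
python3 -m creep '{"translation":[[0.2,-0.1,0],[0.4,-0.2,0],[0.5,-0.25,0],[0.5,-0.25,0],[0.5,-0.25,0]],"turn":[[0,0,0],[0,0,0],[0,0,0],[0,0,0],[0,0,0]],"grip":[0,0,0,0,0]}'
python3 -m creep '{"translation":[[0.5,-0.25,0],[0.4,-0.2,0],[0.3,-0.13,0],[0.1,-0.05,0],[0,0,0]],"turn":[[0,0,0],[0,0,0],[0,0,-0.02],[0,0,-0.022],[0,0,0]],"grip":[0,0,0,0,0]}'
python3 - <<'E'
from h import *
T([.467,.289,.03],[180,0,99.6])
for n in ('top','wrist','side'):
    c=cam(n,n+'2.png');np.savez('/tmp/'+n+'2.npz',**c)
    if n!='wrist':
        P=pts(c).reshape(-1,3);f=c['frame'].reshape(-1,3).astype(int)
        m=(np.hypot(P[:,0]-.467,P[:,1]-.289)<.14)&(P[:,2]>.19)&(P[:,2]<.25)&(f.min(1)>110)
        Q=P[m];print(n,m.sum(),cv2.minAreaRect((Q[:,:2]*1000).astype(np.float32)))
        A=np.c_[Q[:,:2],np.ones(len(Q))];co=np.linalg.lstsq(A,Q[:,2],rcond=None)[0];print('plane',co,'z@c',co@[.467,.289,1])
a=cv2.imread('pics/wrist2.png');b=cv2.imread('pics/top2.png')[120:320,150:470]
cv2.imwrite('pics/v2.png',np.vstack([cv2.resize(a,(480,300)),cv2.resize(b,(480,300))]))
E
```

```text
time_s: 5.65
tool_pos: [0.5188, 0.189, 0.2434]
tool_rot: [-179.9, -0.0, 92.2]
force: [0.2, 0.8, -2.9]
grip_width: 0.0333
grasp_force: 30.0
time_s: 6.28
tool_pos: [0.4655, 0.2893, 0.2437]
tool_rot: [-180.0, 0.0, 99.8]
force: [0.2, 0.1, -3.5]
grip_width: 0.033
grasp_force: 30.0
now 6.275 [0.4655 0.2893 0.2437] [-1.7996e+02  2.0000e-02  9.9810e+01] F [ 0.2  0.1 -3.5] w 0.033 gf 29.999515414237976
shift [-0.006  0.019  2.671] rows>= 3.4
turn [-0.0002  0.0001  0.0012] rows>= 0.0
top 1412 ((465.4862976074219, 287.39971923828125), (172.01187133789062, 151.88304138183594), 10.243525505065918)
plane [0.00072902 0.00332451 0.2299918 ] z@c 0.2312930357207766
side 1429 ((466.9898376464844, 286.91815185546875), (173.2029266357422, 158.87892150878906), 9.241857528686523)
plane [0.00113712 0.00118299 0.22997533] z@c 0.23084825369908185
```

View pics/v2.png

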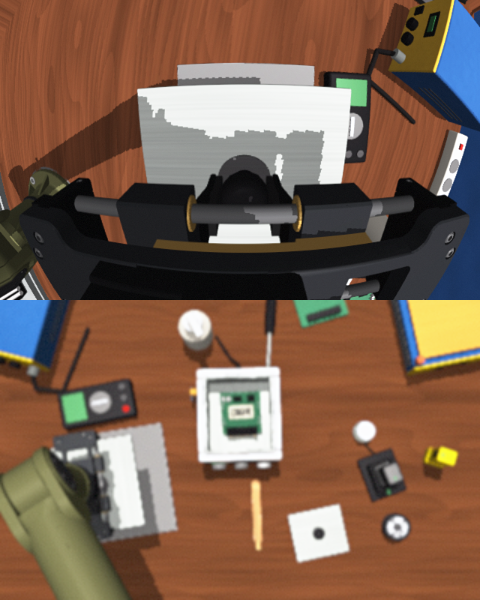

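The lid hangs level, centred over the mat. The opened tank shows the green board with the label at about (240,411) in the composite.

```bash
python3 -m creep '{"translation":[[0.02,0.01,0.4],[0,0,0.6],[0,0,0.6],[0,0,0.6],[0,0,0.3]],"turn":[[0,0,0],[0,0,0],[0,0,0],[0,0,0],[0,0,0]],"grip":[0,0,0,0,0]}'
python3 -m creep '{"translation":[[0,0,0.08],[0,0,0.05],[0,0,0.03],[0,0,0]],"turn":[[0,0,0],[0,0,0],[0,0,0],[0,0,0]],"grip":[0,0,0,0]}'
python3 - <<'E'
from h import *
T([.467,.289,.0277],[180,0,99.6])
c=cam('side');P=pts(c).reshape(-1,3);f=c['frame'].reshape(-1,3).astype(int)
m=(np.hypot(P[:,0]-.467,P[:,1]-.289)<.1)&(P[:,2]>.008)&(P[:,2]<.04)&(f.min(1)>110)
print(m.sum(),np.median(P[m,2]))
E
```

```text
time_s: 7.05
tool_pos: [0.4659, 0.2881, 0.0413]
tool_rot: [-179.8, 0.1, 99.5]
force: [0.4, 0.4, -2.5]
grip_width: 0.0331
grasp_force: 30.0
time_s: 7.55
tool_pos: [0.4675, 0.2906, 0.0322]
tool_rot: [179.9, -0.1, 99.7]
force: [-0.5, 0.6, -3.2]
grip_width: 0.0331
grasp_force: 30.0
now 7.55 [0.4675 0.2906 0.0322] [ 1.7992e+02 -5.0000e-02  9.9660e+01] F [-0.5  0.6 -3.2] w 0.0331 gf 30.000290293246508
shift [-0.019 -0.009  0.057] rows>= 0.1
turn [ 0.0004 -0.0003  0.0003] rows>= 0.0
1310 0.018913000302878492
```

```bash
python3 -m creep '{"translation":[[0,0,0.02],[0,0,0.015],[0,0,0.015],[0,0,0.01],[0,0,0]],"turn":[[0,0,0],[0,0,0],[0,0,0],[0,0,0],[0,0,0]],"grip":[0,0,0,0,0]}'
python3 -m creep '{"translation":[[0,0,0.01],[0,0,0]],"turn":[[0,0,0],[0,0,0]],"grip":[0,0]}'
```

```text
time_s: 8.22
tool_pos: [0.4669, 0.2903, 0.0277]
tool_rot: [-180.0, -0.0, 99.7]
force: [-2.8, -2.7, 7.2]
grip_width: 0.0329
grasp_force: 30.0
time_s: 8.48
tool_pos: [0.467, 0.2903, 0.0277]
tool_rot: [-180.0, -0.0, 99.7]
force: [-4.6, -2.8, 12.2]
grip_width: 0.0332
grasp_force: 30.0
```

Contact made. Release, rise, and measure the label from the top and side views on the way.

```bash
python3 -m creep '{"translation":[[0,0,-0.015],[0,0,0],[0,0,0],[0,0,0],[0,0,0]],"turn":[[0,0,0],[0,0,0],[0,0,0],[0,0,0],[0,0,0]],"grip":[0,1,1,1,1]}'
python3 -m creep '{"translation":[[0,0,0],[0,0,-0.3],[0,0,-0.6],[0,0,-0.7],[0,0,-0.7]],"turn":[[0,0,0],[0,0,0],[0,0,0],[0,0,0],[0,0,0]],"grip":[1,1,1,1,1]}'
python3 - <<'E'
from h import *
T([.489,-.295,.23],[180,0,111])
c=cam('top','top3.png');np.savez('/tmp/top3.npz',**c)
P=pts(c);f=c['frame'].astype(int)
X=P.reshape(-1,3);g=f.reshape(-1,3)
m=(np.hypot(X[:,0]-.467,X[:,1]-.289)<.14)&(X[:,2]>.009)&(X[:,2]<.03)&(g.min(1)>110);print('lid',cv2.minAreaRect((X[m,:2]*1000).astype(np.float32)))
box=(abs(X[:,0]-.612)<.07)&(abs(X[:,1]-.021)<.06)&(X[:,2]<.145)
b=box&(g[:,1]-g[:,0]>15)&(g[:,1]-g[:,2]>10)
print('green',b.sum(),X[b].mean(0));Q=X[b]
A=np.c_[Q[:,:2],np.ones(len(Q))];co=np.linalg.lstsq(A,Q[:,2],rcond=None)[0];r=Q[:,2]-A@co
k=abs(r)<.006;co=np.linalg.lstsq(A[k],Q[k,2],rcond=None)[0];n=np.r_[-co[:2],1];n/=np.linalg.norm(n);print('n',n,np.degrees(np.arccos(n[2])))
cv2.imwrite('pics/c3.png',cv2.resize(c['frame'][155:245,270:350,::-1],None,fx=6,fy=6,interpolation=cv2.INTER_NEAREST))
E
```

```text
time_s: 9.1
tool_pos: [0.467, 0.2902, 0.0269]
tool_rot: [180.0, 0.0, 99.7]
force: [0.0, 0.8, -0.3]
grip_width: 0.0652
grasp_force: 0.0
time_s: 9.72
tool_pos: [0.4667, 0.29, 0.2127]
tool_rot: [180.0, -0.0, 99.7]
force: [1.3, 0.7, -0.5]
grip_width: 0.0873
grasp_force: 0.0
now 9.725 [0.4667 0.29   0.2127] [ 1.7999e+02 -1.0000e-02  9.9650e+01] F [ 1.3  0.7 -0.5] w 0.0873 gf 0.0
shift [-7.256 -0.952 -0.217] rows>= 9.4
turn [ 0.    -0.    -0.063] rows>= 1.1
lid ((475.669189453125, 257.2740478515625), (250.99069213867188, 176.51930236816406), 28.589900970458984)
green 507 [0.62017829 0.01862583 0.11693638]
n [-0.5494253  -0.03051528  0.83498542] 33.3856795972174
```

View pics/c3.png

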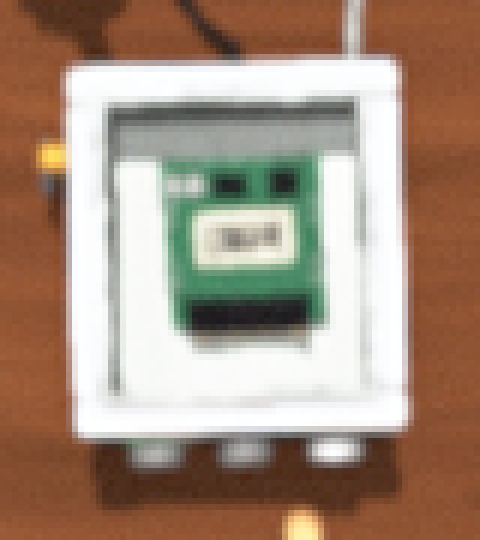

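The crop shows the cream label on the board, centred near crop (246,239) = top pixel (311,195), turned slightly relative to the cleaner.

```bash
python3 - <<'E'
from h import *
c=dict(np.load('/tmp/top3.npz'));P=pts(c);f=c['frame'].astype(int)
yy,xx=np.mgrid[:400,:640]
g=(f[...,1]-f[...,0]>15)&(f[...,1]-f[...,2]>5)&(abs(xx-311)<16)&(abs(yy-196)<20)
lab=(f.min(2)>95)&(f[...,0]>f[...,1])&(xx>300)&(xx<322)&(yy>187)&(yy<203)
lab=cv2.morphologyEx(lab.astype(np.uint8),cv2.MORPH_CLOSE,np.ones((7,7)))
q=np.argwhere(lab>0)[:,::-1];print(len(q),q.min(0),q.max(0),q.mean(0),cv2.minAreaRect(q.astype(np.float32)))
L=P[lab>0];print('label depth pts',L.mean(0),np.median(L,0))
A=np.c_[L[:,:2],np.ones(len(L))];co=np.linalg.lstsq(A,L[:,2],rcond=None)[0];n=np.r_[-co[:2],1];n/=np.linalg.norm(n);print(n,np.degrees(np.arccos(n[2])),np.degrees(np.arctan2(-n[1],-n[0])))
# rect in world on 35deg plane
for yaw in (2,):
    y=np.radians(yaw);n=np.array([-np.sin(np.radians(35))*np.cos(y),-np.sin(np.radians(35))*np.sin(y),np.cos(np.radians(35))])
    K=c['K'];Rm=cv2.Rodrigues(c['rvec'].astype(float))[0];C=-Rm.T@c['tvec'].ravel()
    r=np.c_[(q-K[:2,2])/K[0,0],np.ones(len(q))]@Rm
    t=((L.mean(0)-C)@n)/(r@n);X=C+r*t[:,None]
    ux=np.cross([-n[1],n[0],0],n)*0+np.array([np.cos(35*np.pi/180)*np.cos(y),np.cos(35*np.pi/180)*np.sin(y),np.sin(35*np.pi/180)]);uy=np.cross(n,ux)
    uv=np.c_[(X-L.mean(0))@ux,(X-L.mean(0))@uy]*1000;rc=cv2.minAreaRect(uv.astype(np.float32));print(rc, L.mean(0)+ux*rc[0][0]/1000+uy*rc[0][1]/1000)
E
```

```text
114 [303 190] [317 198] [310.14035088 193.94736842] ((309.98516845703125, 193.8514862060547), (7.6617865562438965, 14.527543067932129), 84.2894058227539)
label depth pts [0.61623555 0.01842225 0.14336562] [0.61848372 0.01925864 0.11806064]
[0.98179106 0.15627288 0.10800509] 83.79966963630807 -170.956029707479
((-0.061232566833496094, 0.4499855041503906), (43.17760467529297, 28.219907760620117), 88.27849578857422) [0.61616972 0.01887021 0.1433305 ]
```

```bash
python3 -m creep '{"translation":[[-0.3,0,-0.2],[-0.6,-0.05,-0.1],[-0.72,-0.1,0],[-0.72,-0.1,0],[-0.72,-0.1,0]],"turn":[[0,0,0],[0,0,0],[0,0,0],[0,0,0],[0,0,0]],"grip":[1,1,1,1,1]}'
python3 -m creep '{"translation":[[-0.72,-0.1,0],[-0.72,-0.1,0],[-0.72,-0.1,0],[-0.72,-0.1,0],[-0.6,-0.1,0]],"turn":[[0,0,0],[0,0,0],[0,0,0],[0,0,0],[0,0,0]],"grip":[1,1,1,1,1]}'
python3 -m creep '{"translation":[[-0.5,-0.1,0],[-0.2,-0.05,0],[0,0,0],[0,0,0]],"turn":[[0,0,0],[0,0,-0.03],[0,0,-0.03],[0,0,0]],"grip":[1,1,1,1]}'
python3 - <<'E'
from h import *
T([.489,-.295,.24],[180,0,111])
c=cam('wrist','w4.png');np.savez('/tmp/w4.npz',**c)
E
```

```text
time_s: 10.4
tool_pos: [0.4794, 0.0407, 0.234]
tool_rot: [-179.9, 0.0, 99.6]
force: [0.8, 0.3, 0.3]
grip_width: 0.0868
grasp_force: 0.0
time_s: 11.02
tool_pos: [0.4856, -0.2404, 0.2343]
tool_rot: [-179.9, -0.0, 99.5]
force: [0.3, 0.9, 0.0]
grip_width: 0.0869
grasp_force: 0.0
time_s: 11.52
tool_pos: [0.4836, -0.2952, 0.234]
tool_rot: [-179.9, -0.1, 110.3]
force: [0.4, -0.2, -0.2]
grip_width: 0.0868
grasp_force: 0.0
now 11.525 [ 0.4836 -0.2952  0.234 ] [-1.7990e+02 -7.0000e-02  1.1028e+02] F [ 0.4 -0.2 -0.2] w 0.0868 gf 0.0
shift [-0.021  0.064 -0.075] rows>= 0.1
turn [-0.0005 -0.0004 -0.004 ] rows>= 0.1
```

View pics/w4.png

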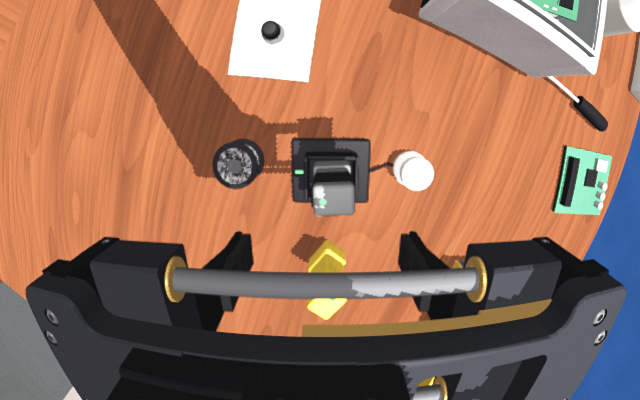

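The wrist view shows the grey scanner at (333,190) in the cradle, square to the fingers. The yellow scanner at (327,280) is clear of the finger line.

```bash
python3 -m creep '{"translation":[[-0.02,0.07,0.1],[0,0,0.4],[0,0,0.5],[0,0,0.5],[0,0,0.3]],"turn":[[0,0,0],[0,0,0],[0,0,0],[0,0,0],[0,0,0]],"grip":[1,1,1,1,1]}' 30
python3 -m creep '{"translation":[[0,0,0.14],[0,0,0],[0,0,0],[0,0,0],[0,0,0]],"turn":[[0,0,0],[0,0,0],[0,0,0],[0,0,0],[0,0,0]],"grip":[1,1,0,0,0]}' 30
python3 -m creep '{"translation":[[0,0,0],[0,0,0],[0,0,0],[0,0,0],[0,0,0]],"turn":[[0,0,0],[0,0,0],[0,0,0],[0,0,0],[0,0,0]],"grip":[0,0,0,0,0]}' 30
```

```text
time_s: 12.2
tool_pos: [0.4902, -0.2925, 0.0882]
tool_rot: [-179.9, -0.1, 110.5]
force: [0.2, 0.2, -0.4]
grip_width: 0.0871
grasp_force: 0.0
time_s: 12.82
tool_pos: [0.4915, -0.2939, 0.0804]
tool_rot: [179.9, 0.0, 110.5]
force: [0.7, -0.1, 0.6]
grip_width: 0.0652
grasp_force: 0.0
time_s: 13.45
tool_pos: [0.4911, -0.2938, 0.0797]
tool_rot: [180.0, -0.0, 110.5]
force: [-0.5, 0.0, 0.3]
grip_width: 0.0383
grasp_force: 29.6
```

```bash
python3 - <<'E'
from h import *
# label via triangulation-free: label pixel ray from top onto board plane fitted on green pixels around the label
c=dict(np.load('/tmp/top3.npz'));f=c['frame'].astype(int);P=pts(c)
for n in('top3','side2'):
    c=dict(np.load(f'/tmp/{n}.npz'));f=c['frame'].astype(int);P=pts(c);X=P.reshape(-1,3);g=f.reshape(-1,3)
    b=(abs(X[:,0]-.612)<.07)&(abs(X[:,1]-.021)<.06)&(X[:,2]<.148)&(X[:,2]>.08)
    gr=b&(g[:,1]-g[:,0]>15)&(g[:,1]-g[:,2]>5)
    Q=X[gr];print(n,len(Q),'green z',Q[:,2].min(),Q[:,2].max())
    for _ in range(3):
        A=np.c_[Q[:,:2],np.ones(len(Q))];co=np.linalg.lstsq(A,Q[:,2],rcond=None)[0];r=Q[:,2]-A@co;k=abs(r)<max(.003,1.5*r.std());Q=Q[k]
    nn=np.r_[-co[:2],1];nn/=np.linalg.norm(nn);print(' n',nn,np.degrees(np.arccos(nn[2])),'yaw',np.degrees(np.arctan2(-nn[1],-nn[0])),len(Q),'rms',r.std())
    u,v=(310.9,194.7) if n=='top3' else (0,0)
    if u:
        K=c['K'];Rm=cv2.Rodrigues(c['rvec'].astype(float))[0];C=-Rm.T@c['tvec'].ravel()
        d=np.array([(u-K[0,2])/K[0,0],(v-K[1,2])/K[1,1],1])@Rm
        t=(co@[C[0],C[1],1]-C[2])/(d[2]-co[:2]@d[:2]);print(' label',C+t*d)
E
```

```text
top3 505 green z 0.08613228494795164 0.14737003009064567
 n [-0.56510787 -0.03012436  0.82446687] 34.465523120505 yaw 3.0513935615923757 312 rms 0.0020563012457763077
 label [0.61661461 0.01657607 0.11554742]
side2 376 green z 0.09412196515201354 0.1457548123059397
 n [-0.57332204 -0.01861521  0.81911862] 35.00333863988333 yaw 1.8596850577577941 319 rms 0.0013959706414065495
```

```bash
python3 -m creep '{"translation":[[0,0,-0.1],[0,0,-0.2],[0,0,-0.35],[0,0,-0.5],[0,0,-0.6]],"turn":[[0,0,0],[0,0,0],[0,0,0],[0,0,0],[0,0,0]],"grip":[0,0,0,0,0]}' 30
python3 -m creep '{"translation":[[0,0,-0.5],[0,0,-0.35],[0,0,0]],"turn":[[0,0,0.03],[0,0,0.04],[0,0,0.03]],"grip":[0,0,0]}'
python3 - <<'E'
from h import *
lab=np.array([.6165,.0168,.1155]);a,y=np.radians(35),np.radians(2.1);n=np.array([-np.sin(a)*np.cos(y),-np.sin(a)*np.sin(y),np.cos(a)])
ex=np.array([-np.sin(y),np.cos(y),0]);Rt=R.from_matrix(np.c_[ex,np.cross(-n,ex),-n]);rpy=Rt.as_euler('xyz',degrees=True);print(rpy)
T(lab+n*(.1677+.03),rpy);print(env.get_obs()['qpos'].round(1))
E
```

```text
time_s: 14.08
tool_pos: [0.4906, -0.2937, 0.2215]
tool_rot: [-180.0, -0.0, 110.4]
force: [0.4, -0.1, -1.2]
grip_width: 0.0382
grasp_force: 29.6
time_s: 14.45
tool_pos: [0.4919, -0.295, 0.2915]
tool_rot: [179.7, 0.1, 92.2]
force: [-0.4, 0.3, -2.7]
grip_width: 0.0383
grasp_force: 29.6
[145.    0.   92.1]
now 14.45 [ 0.4919 -0.295   0.2915] [1.7969e+02 1.0000e-01 9.2230e+01] F [-0.4  0.3 -2.7] w 0.0383 gf 29.641412906348705
shift [3.837 0.289 0.17 ] rows>= 4.9
turn [-0.1927  0.0003  0.0009] rows>= 3.2
[-22.3  10.7  58.4  90.1  -9.2  84.   38.8]
```

```bash
python3 -m creep '{"translation":[[0.2,0,0],[0.45,0.04,0],[0.6,0.05,0],[0.6,0.05,0],[0.6,0.05,0]],"turn":[[0,0,0],[0,0,0],[0,0,0],[0,0,0],[0,0,0]],"grip":[0,0,0,0,0]}'
python3 -m creep '{"translation":[[0.6,0.05,0],[0.5,0.05,0],[0.29,0,0],[0,0,0],[0,0,0]],"turn":[[0,0,0],[0,0,0],[-0.035,0,0],[-0.04,0,0],[-0.04,0,0]],"grip":[0,0,0,0,0]}'
python3 -m creep '{"translation":[[0,0,0],[0,0,0],[0,0,0],[0,0,0]],"turn":[[-0.04,0,0],[-0.038,0,0],[0,0,0],[0,0,0]],"grip":[0,0,0,0]}'
python3 - <<'E'
from h import *
lab=np.array([.6165,.0168,.1155]);a,y=np.radians(35),np.radians(2.1);n=np.array([-np.sin(a)*np.cos(y),-np.sin(a)*np.sin(y),np.cos(a)])
T(lab+n*.1677,[145,0,92.1]);print(env.get_obs()['qpos'].round(1))
c=cam('wrist','w5.png');np.savez('/tmp/w5.npz',**c);s=cam('side','s5.png');np.savez('/tmp/s5.npz',**s)
cv2.imwrite('pics/v5.png',np.vstack([c['frame'][:300,:,::-1],cv2.resize(s['frame'][100:300,150:470,::-1],(640,400))[:290]]))
E
```

```text
time_s: 15.08
tool_pos: [0.4976, -0.0963, 0.2889]
tool_rot: [179.9, -0.1, 92.4]
force: [1.2, 0.1, -1.8]
grip_width: 0.0381
grasp_force: 29.6
time_s: 15.7
tool_pos: [0.498, 0.0184, 0.2925]
tool_rot: [163.9, -0.6, 93.1]
force: [0.0, 0.4, -1.5]
grip_width: 0.038
grasp_force: 29.6
time_s: 16.2
tool_pos: [0.5053, 0.0178, 0.2993]
tool_rot: [159.2, -1.3, 93.0]
force: [0.8, -0.5, -1.9]
grip_width: 0.0378
grasp_force: 29.6
now 16.2 [0.5053 0.0178 0.2993] [159.19  -1.33  93.02] F [ 0.8 -0.5 -1.9] w 0.0378 gf 29.6443282160908
shift [-0.079 -0.033  0.607] rows>= 0.8
turn [-0.0789 -0.0089  0.0011] rows>= 1.3
[ -8.8 -17.2   3.4 113.    0.7  63.3  -2.8]
```

View pics/v5.png

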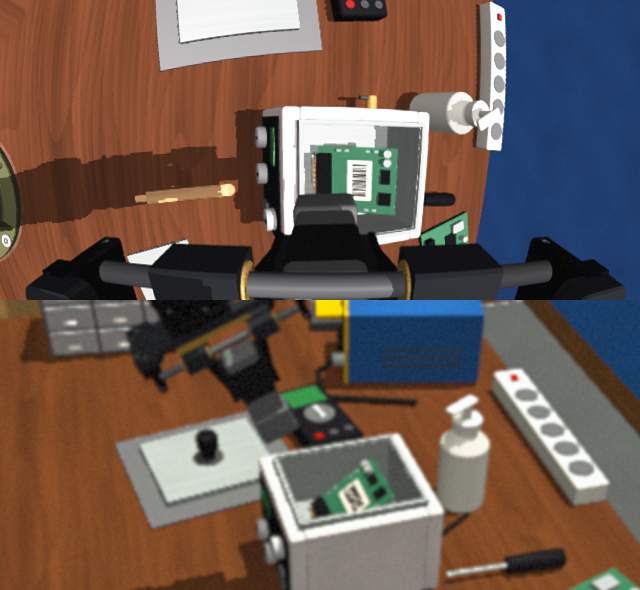

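The wrist view shows the label clearly at (360,181), and the side view shows the scanner held above the tank with the lid on the mat at (205,455). Joint 2 has hit its limit (-17.2°) at a 21° tilt. I'll fit the kinematics and look for a feasible branch.

```bash
cat > kin.py <<'E'
import numpy as np
from scipy.spatial.transform import Rotation as R
from scipy.optimize import least_squares
lo=np.array([-163.93,-17.29,-79.2,3.27,-89.18,5.43,-154.24]);hi=np.array([163.93,119.83,71.16,140.29,269.18,117.66,154.24])
def fk(q,p,s):
    r=R.from_euler('z',s[0]*q[0]+p[6],degrees=True);x=np.array([0,0,p[0]])
    seq=[('y',q[1],p[1],p[4]),('z',s[1]*q[2],0,0),('y',q[3],p[2],-p[4]+p[5]),('z',s[2]*q[4],0,0),('y',q[5],p[3],0),('z',s[3]*q[6]+p[7],0,0)]
    for a,t,l,o in seq: r=r*R.from_euler(a,t,degrees=True);x=x+r.apply([o,0,l])
    return x,r
S=[([-74.19,18.44,-4.01,83.18,1.29,78.54,-3.26],[.1681,.6273,.2215],[-179.89,0,165]),
([-35.2,9.9,35.2,90.1,-5.7,81.9,2.7],[.5822,.0185,.2701],[-180,0,92.2]),
([-22.3,10.7,58.4,90.1,-9.2,84,38.8],[.4919,-.295,.2915],[179.7,.1,92.2]),
([-8.8,-17.2,3.4,113,.7,63.3,-2.8],[.5053,.0178,.2993],[159.19,-1.33,93.02])]
E
python3 - <<'E'
from kin import *
import itertools,pickle
best=None
for s in itertools.product([1,-1],repeat=4):
    def res(p):
        o=[]
        for q,x,e in S:
            X,r=fk(q,p,s);o+=list((X-x)*10)+list((r.inv()*R.from_euler('xyz',e,degrees=True)).as_rotvec())
        return np.r_[o,p[4:6]*.1]
    for y in(0,90,180,-90):
        f=least_squares(res,[.25,.46,.51,.37,0,0,0,y])
        if best is None or f.cost<best[0]: best=(f.cost,s,f.x,f.fun)
print(best[:3],np.abs(best[3]).max());pickle.dump((best[2],best[1]),open('kin.pkl','wb'))
p,s=best[2],best[1]
lab=np.array([.6165,.0168,.1155]);a,y=np.radians(35),np.radians(2.1);n=np.array([-np.sin(a)*np.cos(y),-np.sin(a)*np.sin(y),np.cos(a)])
rng=np.random.default_rng(0)
for d in (.1677,.1977):
  for yaw in (92.1,):
    sols=[]
    for k in range(60):
        q0=rng.uniform(lo,hi)
        def r2(q):
            X,r=fk(q,p,s);return np.r_[(X-(lab+n*d))*10,r.apply([0,0,1])+n]
        f=least_squares(r2,q0,bounds=(lo,hi),max_nfev=60)
        sols.append((f.cost,f.x.round(0)))
    sols.sort(key=lambda t:t[0]);print(d,[ (float('%.1e'%c),list(x)) for c,x in sols[:6]])
E
```

```text
(np.float64(0.0024713954420921315), (-1, -1, -1, -1), array([ 1.34042119e-01,  3.83285824e-01,  5.18407935e-01,  2.51160917e-01,
        5.22647021e-03, -7.95436892e-02, -2.51511267e+00,  8.75539398e+01])) 0.036731135856828655
0.1677 [(0.014, [np.float64(-4.0), np.float64(-17.0), np.float64(0.0), np.float64(119.0), np.float64(-1.0), np.float64(52.0), np.float64(42.0)]), (0.014, [np.float64(-4.0), np.float64(-17.0), np.float64(-0.0), np.float64(119.0), np.float64(-1.0), np.float64(52.0), np.float64(-153.0)]), (0.014, [np.float64(-4.0), np.float64(-17.0), np.float64(0.0), np.float64(119.0), np.float64(-1.0), np.float64(52.0), np.float64(150.0)]), (0.014, [np.float64(-4.0), np.float64(-17.0), np.float64(-0.0), np.float64(119.0), np.float64(-1.0), np.float64(52.0), np.float64(-116.0)]), (0.014, [np.float64(-4.0), np.float64(-17.0), np.float64(0.0), np.float64(119.0), np.float64(-1.0), np.float64(52.0), np.float64(29.0)]), (0.014, [np.float64(-4.0), np.float64(-17.0), np.float64(-0.0), np.float64(119.0), np.float64(-1.0), np.float64(52.0), np.float64(-104.0)])]
0.1977 [(0.028, [np.float64(-4.0), np.float64(-17.0), np.float64(0.0), np.float64(116.0), np.float64(-1.0), np.float64(59.0), np.float64(53.0)]), (0.028, [np.float64(-4.0), np.float64(-17.0), np.float64(0.0), np.float64(116.0), np.float64(-1.0), np.float64(59.0), np.float64(-153.0)]), (0.028, [np.float64(-4.0), np.float64(-17.0), np.float64(-0.0), np.float64(116.0), np.float64(-1.0), np.float64(59.0), np.float64(-154.0)]), (0.028, [np.float64(-4.0), np.float64(-17.0), np.float64(0.0), np.float64(116.0), np.float64(-1.0), np.float64(59.0), np.float64(153.0)]), (0.028, [np.float64(-4.0), np.float64(-17.0), np.float64(0.0), np.float64(116.0), np.float64(-1.0), np.float64(59.0), np.float64(-154.0)]), (0.028, [np.float64(-4.0), np.float64(-17.0), np.float64(-0.0), np.float64(116.0), np.float64(-1.0), np.float64(59.0), np.float64(151.0)])]
```

```bash
python3 -m creep '{"translation":[[0,0,0.2],[0,0,0.2],[0,0,0.2],[0,0,0],[0,0,0]],"turn":[[-0.02,0,0],[-0.02,0,0],[-0.02,0,0],[-0.02,0,0],[0,0,0]],"grip":[0,0,0,0,0]}'
python3 - <<'E'
from h import *
lab=np.array([.6165,.0168,.1155]);a,y=np.radians(35),np.radians(2.1);n=np.array([-np.sin(a)*np.cos(y),-np.sin(a)*np.sin(y),np.cos(a)])
T(lab+n*.1677,[145,0,92.1]);print(env.get_obs()['qpos'].round(1))
c=dict(np.load('/tmp/w5.npz'));f=c['frame'].astype(int)
m=((f.min(2)>140)).astype(np.uint8);m[:155]=0;m[206:]=0;m[:,:343]=0;m[:,376:]=0
m=cv2.morphologyEx(m,cv2.MORPH_CLOSE,np.ones((9,9)))
q=np.argwhere(m>0)[:,::-1];rc=cv2.minAreaRect(q.astype(np.float32));print(len(q),rc)
X,d=wray(c,np.vstack([rc[0],cv2.boxPoints(rc)]))
t=((np.array([.6165,.0168,.1155])-X)@n)/(d@n);W=X+d*t[:,None];print(W.round(4))
E=W[1:];print('edges',[np.linalg.norm(E[i]-E[i-1]).round(4) for i in range(4)])
# triangulate with top ray
t3=dict(np.load('/tmp/top3.npz'));K=t3['K'];Rm=cv2.Rodrigues(t3['rvec'].astype(float))[0];C=-Rm.T@t3['tvec'].ravel()
g=np.array([(310.9-K[0,2])/K[0,0],(194.7-K[1,2])/K[1,1],1])@Rm
A=np.c_[g,-d[0]];ab=np.linalg.lstsq(A,X-C,rcond=None)[0];print('tri',C+ab[0]*g,X+ab[1]*d[0])
E
```

```text
time_s: 16.92
tool_pos: [0.5559, 0.0232, 0.2477]
tool_rot: [146.7, -1.5, 93.4]
force: [-0.3, -0.8, -1.8]
grip_width: 0.0381
grasp_force: 29.6
now 16.925 [0.5559 0.0232 0.2477] [146.72  -1.47  93.4 ] F [-0.3 -0.8 -1.8] w 0.0381 gf 29.644176280125976
shift [-0.095 -0.34  -0.303] rows>= 0.6
turn [-0.0096 -0.0108  0.0014] rows>= 0.2
[  5.7 -17.2  -8.6 123.   -5.8  40.8   2.9]
988 ((359.5, 180.0), (40.0, 25.0), 90.0)
[[ 0.6194  0.0213  0.1176]
 [ 0.6051  0.045   0.1083]
 [ 0.6304  0.0475  0.126 ]
 [ 0.6339 -0.0026  0.1272]
 [ 0.608  -0.0059  0.109 ]]
edges [np.float64(0.0511), np.float64(0.031), np.float64(0.0503), np.float64(0.0319)]
tri [0.61639332 0.0165288  0.11794049] [0.61901977 0.02145853 0.11828073]
```

The pose with the scanner in line with the tool isn't reachable: the planar model says D would be 4.5 cm or less. I'll put the scanner back in the cradle and regrasp it with the tool tilted about 20° about the finger axis, so the wrist needs only about 15° of tilt when scanning.

```bash
python3 -m creep '{"translation":[[0,-0.2,-0.3],[0,-0.2,-0.3],[0,-0.1,-0.1],[0,0,0],[0,0,0]],"turn":[[0.03,0,0],[0.04,0,0],[0.04,0,0],[0.04,0,0],[0.03,0,0]],"grip":[0,0,0,0,0]}' 35
python3 - <<'E'
from h import *
T([.4911,-.2938,.26],[180,0,110.5]);print(env.get_obs()['qpos'].round(1))
E
```

```text
time_s: 17.55
tool_pos: [0.4989, 0.0181, 0.2796]
tool_rot: [179.2, -1.4, 93.3]
force: [0.1, -0.6, -1.8]
grip_width: 0.038
grasp_force: 34.6
now 17.55 [0.4989 0.0181 0.2796] [179.16  -1.41  93.32] F [ 0.1 -0.6 -1.8] w 0.038 gf 34.600049648433924
shift [-3.891 -0.326  0.145] rows>= 5.0
turn [ 0.0058 -0.0071 -0.0955] rows>= 1.6
[ 5.7 -1.5 -9.6 99.2 -1.7 81.4 -0.3]
```

```bash
python3 -m creep '{"translation":[[-0.2,0,0],[-0.45,-0.04,0],[-0.6,-0.06,0],[-0.6,-0.06,0],[-0.6,-0.06,0]],"turn":[[0.006,-0.007,0],[0,0,0],[0,0,0],[0,0,0],[0,0,0]],"grip":[0,0,0,0,0]}'
python3 -m creep '{"translation":[[-0.6,-0.06,0],[-0.5,-0.04,0],[-0.3,0,0],[-0.04,0,0],[0,0,0]],"turn":[[0,0,0],[0,0,0],[0,0,-0.04],[0,0,-0.04],[0,0,-0.015]],"grip":[0,0,0,0,0]}'
python3 -m creep '{"translation":[[0,0,0]],"turn":[[0,0,0]],"grip":[0]}'
python3 - <<'E'
from h import *
T([.4911,-.2938,.0797],[180,0,110.5]);print(env.get_obs()['qpos'].round(1))
E
```

```text
time_s: 18.18
tool_pos: [0.4908, -0.1815, 0.2779]
tool_rot: [-179.9, -0.1, 93.2]
force: [0.9, 0.4, -2.1]
grip_width: 0.0384
grasp_force: 34.6
time_s: 18.8
tool_pos: [0.4894, -0.2962, 0.2772]
tool_rot: [-179.9, -0.1, 110.4]
force: [0.1, 0.2, -3.4]
grip_width: 0.038
grasp_force: 34.6
time_s: 18.92
tool_pos: [0.4897, -0.2953, 0.2772]
tool_rot: [-179.9, -0.1, 110.3]
force: [0.2, -0.0, -3.2]
grip_width: 0.0377
grasp_force: 34.6
now 18.925 [ 0.4897 -0.2953  0.2772] [-1.7990e+02 -1.3000e-01  1.1027e+02] F [ 0.2 -0.  -3.2] w 0.0377 gf 34.60134107619524
shift [0.007 0.027 2.469] rows>= 3.2
turn [-0.0006 -0.0007 -0.0013] rows>= 0.0
[23.3  7.7  5.7 89.9 -0.8 82.6 49.3]
```

```bash
python3 -m creep '{"translation":[[0.01,0.025,0.3],[0,0,0.6],[0,0,0.6],[0,0,0.4],[0,0,0.3]],"turn":[[0,0,0],[0,0,0],[0,0,0],[0,0,0],[0,0,0]],"grip":[0,0,0,0,0]}'
python3 -m creep '{"translation":[[0,0,0.15],[0,0,0.07],[0,0,0.02],[0,0,0],[0,0,0]],"turn":[[0,0,0],[0,0,0],[0,0,0],[0,0,0],[0,0,0]],"grip":[0,0,0,0,0]}'
```

```text
time_s: 19.55
tool_pos: [0.4904, -0.2928, 0.0994]
tool_rot: [-179.8, -0.2, 110.3]
force: [-0.3, -0.6, -2.0]
grip_width: 0.038
grasp_force: 34.6
time_s: 20.18
tool_pos: [0.4916, -0.2933, 0.0822]
tool_rot: [-180.0, -0.2, 110.3]
force: [0.7, -0.2, -2.7]
grip_width: 0.0382
grasp_force: 34.6
```

```bash
python3 -m creep '{"translation":[[0,0,0.025],[0,0,0.01],[0,0,0],[0,0,0],[0,0,0]],"turn":[[0,0,0],[0,0,0],[0,0,0],[0,0,0],[0,0,0]],"grip":[0,0,0,1,1]}'
python3 -m creep '{"translation":[[0,0,0],[0,0,0],[0,0,0]],"turn":[[0,0,0],[0,0,0],[0,0,0]],"grip":[1,1,1]}'
python3 -m creep '{"translation":[[0.02,0,0],[0.02,0,0],[0.02,0,0],[0.02,0,0],[0,0,0]],"turn":[[0,0.028,0],[0,0.028,0],[0,0.028,0],[0,0.028,0],[0,0,0]],"grip":[1,1,1,1,1]}'
python3 - <<'E'
from h import *
o=env.get_obs();t=R.from_euler('xyz',o['tool_rot'],degrees=True).as_matrix();print('grip pt',o['tool_pos']-.0187*t[:,2],'z',t[:,2],'y',t[:,1],o['qpos'].round(1))
c=cam('side','s6.png');P=pts(c).reshape(-1,3)
m=(np.hypot(P[:,0]-.49,P[:,1]+.295)<.03)&(P[:,2]>.115)&(P[:,2]<.14);print(m.sum(),np.median(P[m],0))
w=cam('wrist');cv2.imwrite('pics/v6.png',np.hstack([cv2.resize(c['frame'][230:400,220:400,::-1],None,fx=2.3,fy=2.3),cv2.resize(w['frame'][100:400,120:540,::-1],(390,391))]))
E
```

```text
time_s: 20.8
tool_pos: [0.4912, -0.293, 0.0785]
tool_rot: [-179.9, -0.2, 110.3]
force: [-0.9, 0.2, 0.3]
grip_width: 0.0505
grasp_force: 0.0
time_s: 21.18
tool_pos: [0.4911, -0.293, 0.0785]
tool_rot: [-179.9, -0.2, 110.3]
force: [-0.2, -0.8, -0.0]
grip_width: 0.08
grasp_force: 0.0
time_s: 21.8
tool_pos: [0.4884, -0.2887, 0.0782]
tool_rot: [-179.8, -20.4, 110.1]
force: [-0.3, 0.6, -0.6]
grip_width: 0.0867
grasp_force: 0.0
grip pt [ 0.49065429 -0.29477208  0.09575902] z [-0.12305798  0.32569915 -0.93743096] y [ 0.93871133  0.34468683 -0.00346874] [ 31.6  27.8   4.8  90.2 -13.4  79.7  60.7]
0 [nan nan nan]
  return _methods._mean(a, axis=axis, dtype=dtype,
  ret = um.true_divide(
```

View pics/v6.png

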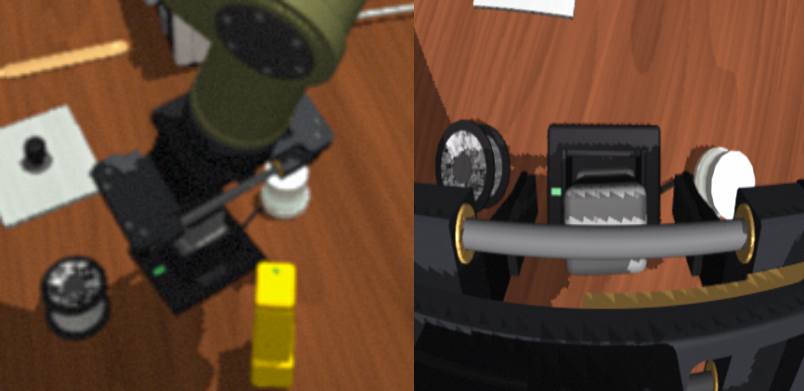

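The side and wrist views show the scanner upright in the cradle between the open fingers, with the tool tilted 20°, and clear of jar, spool and yellow scanner. Grip and lift.

```bash
python3 -m creep '{"translation":[[0,0,0],[0,0,0],[0,0,0],[0,0,0],[0,0,0]],"turn":[[0,0,0],[0,0,0],[0,0,0],[0,0,0],[0,0,0]],"grip":[0,0,0,0,0]}' 40
python3 -m creep '{"translation":[[0,0,0],[0,0,0],[0,0,0],[0.035,0,-0.094],[0.07,0,-0.187]],"turn":[[0,0,0],[0,0,0],[0,0,0],[0,0,0],[0,0,0]],"grip":[0,0,0,0,0]}' 40
python3 -m creep '{"translation":[[0.14,0,-0.374],[0.18,0,-0.47],[0.2,0,-0.55],[0.18,0,-0.47],[0.07,0,-0.19]],"turn":[[0,0,0],[0,0,0],[0,0,0],[0,0,0],[0,0,0]],"grip":[0,0,0,0,0]}'
python3 -m creep '{"translation":[[0,0,0]],"turn":[[0,0,0]],"grip":[0]}'
cat > aim.py <<'E'
from h import *
lab=np.array([.6175,.0190,.1165]);a,y=np.radians(35),np.radians(2.1);n=np.array([-np.sin(a)*np.cos(y),-np.sin(a)*np.sin(y),np.cos(a)])
b=np.radians(20.3);gw=.0838
# scanner -z in tool frame, window in tool frame
s=np.array([-np.sin(b),0,np.cos(b)]);win=np.array([0,0,-.0187])+gw*s
# scan orientation: tool y level = (-sin y.. ) scanner dir = -n
ty=np.array([-np.sin(y),np.cos(y),0]);q=np.cross(ty,-n) # scanner-frame x
# scanner frame (x=q,y=ty,z=-n); tool = scanner frame rotated about y by +b: s=(-sin b,0,cos b) in tool
Rs=R.from_matrix(np.c_[q,ty,-n])*R.from_euler('y',b)
def tcp(D): return lab+n*D-Rs.apply(win)
E
python3 - <<'E'
from aim import *
print('check',Rs.apply(s),-n,'rpy',Rs.as_euler('xyz',degrees=True),'tcp',tcp(.1))
T(tcp(.1),Rs.as_euler('xyz',degrees=True));print(env.get_obs()['qpos'].round(1))
E
```

```text
time_s: 22.52
tool_pos: [0.4889, -0.2871, 0.0795]
tool_rot: [-179.9, -20.4, 110.3]
force: [0.1, 0.1, -0.5]
grip_width: 0.0448
grasp_force: 0.0
time_s: 23.15
tool_pos: [0.4884, -0.2866, 0.1035]
tool_rot: [-179.8, -20.5, 110.2]
force: [0.2, 0.4, -1.7]
grip_width: 0.0383
grasp_force: 39.6
time_s: 23.78
tool_pos: [0.4898, -0.2869, 0.2825]
tool_rot: [179.9, -20.1, 110.3]
force: [0.1, 0.6, -2.0]
grip_width: 0.0379
grasp_force: 39.6
time_s: 23.9
tool_pos: [0.4893, -0.2867, 0.2797]
tool_rot: [-180.0, -20.3, 110.3]
force: [0.2, 0.7, -2.4]
grip_width: 0.0378
grasp_force: 39.6
check [ 0.57319122  0.02101797 -0.81915204] [ 0.57319122  0.02101797 -0.81915204] rpy [ 180.    14.7 -177.9] tcp [0.51688954 0.01531078 0.24897224]
now 23.9 [ 0.4893 -0.2867  0.2797] [-179.96  -20.27  110.28] F [ 0.2  0.7 -2.4] w 0.0378 gf 39.617453827522695
shift [3.076 1.633 1.545] rows>= 4.9
turn [ 0.0195 -0.168  -0.404 ] rows>= 7.4
[ 31.   20.1   5.3  77.1 -13.   99.9  56.3]
```

```bash
python3 - <<'E'
from aim import *
T([.50,.015,.29])
E
```

```text
now 23.9 [ 0.4893 -0.2867  0.2797] [-179.96  -20.27  110.28] F [ 0.2  0.7 -2.4] w 0.0378 gf 39.617453827522695
shift [3.319 1.433 1.088] rows>= 4.8
```

```bash
python3 -m creep '{"translation":[[0.17,0.07,0.056],[0.33,0.14,0.11],[0.5,0.22,0.16],[0.54,0.23,0.18],[0.54,0.23,0.18]],"turn":[[0,0,0],[0,0,0],[0,0,0],[0,0,0],[0,0,0]],"grip":[0,0,0,0,0]}'
python3 -m creep '{"translation":[[0.54,0.23,0.18],[0.42,0.18,0.14],[0.28,0.13,0.08],[0,0,0],[0,0,0]],"turn":[[0,0,0],[0,0,0],[0.002,-0.017,-0.04],[0.002,-0.017,-0.04],[0.002,-0.017,-0.04]],"grip":[0,0,0,0,0]}'
python3 -m creep '{"translation":[[0,0,0],[0,0,0],[0,0,0],[0,0,0],[0,0,0]],"turn":[[0.002,-0.017,-0.04],[0.002,-0.017,-0.04],[0.002,-0.017,-0.04],[0.002,-0.017,-0.04],[0.002,-0.017,-0.04]],"grip":[0,0,0,0,0]}'
python3 -m creep '{"translation":[[0,0,0],[0,0,0],[0,0,0]],"turn":[[0.002,-0.017,-0.04],[0.002,-0.015,-0.044],[0,0,0]],"grip":[0,0,0]}'
python3 - <<'E'
from aim import *
T(tcp(.1),Rs.as_euler('xyz',degrees=True));print(env.get_obs()['qpos'].round(1))
E
```

```text
time_s: 24.52
tool_pos: [0.494, -0.0944, 0.2835]
tool_rot: [-179.7, -20.5, 110.3]
force: [1.2, 0.3, -2.3]
grip_width: 0.038
grasp_force: 39.6
time_s: 25.15
tool_pos: [0.4979, 0.017, 0.2878]
tool_rot: [175.4, -10.3, 132.6]
force: [1.1, 0.2, -1.6]
grip_width: 0.0378
grasp_force: 39.6
time_s: 25.78
tool_pos: [0.4977, 0.0166, 0.2874]
tool_rot: [176.6, 8.0, 167.3]
force: [-0.2, 0.2, -2.1]
grip_width: 0.0381
grasp_force: 39.6
time_s: 26.15
tool_pos: [0.4973, 0.0163, 0.2877]
tool_rot: [-179.7, 14.2, -177.8]
force: [-1.1, -0.4, -1.7]
grip_width: 0.0379
grasp_force: 39.6
now 26.15 [0.4973 0.0163 0.2877] [-179.72   14.15 -177.84] F [-1.1 -0.4 -1.7] w 0.0379 gf 39.616851853206754
shift [-0.119 -0.019  0.529] rows>= 0.7
turn [-0.0015 -0.003   0.0003] rows>= 0.1
[  7.2 -12.5 -11.  109.1  -1.8  69.   88.8]
```

```bash
python3 -m creep '{"translation":[[-0.03,-0.01,0.13],[-0.04,-0.01,0.2],[-0.04,0,0.15],[-0.01,0,0.05],[0,0,0]],"turn":[[0,-0.003,0],[0,0,0],[0,0,0],[0,0,0],[0,0,0]],"grip":[0,0,0,0,0]}'
python3 - <<'E'
from aim import *
T(tcp(.1),Rs.as_euler('xyz',degrees=True))
o=env.get_obs();Rt=R.from_euler('xyz',o['tool_rot'],degrees=True)
W=o['tool_pos']+Rt.apply(win);d=Rt.apply(s)
t=((lab-W)@n)/(d@n);print('win',W,'dist',t,'miss mm',(W+d*t-lab)*1000,'angle',np.degrees(np.arccos(-d@n)))
w=cam('wrist');sd=cam('side');np.savez('/tmp/s7.npz',**sd);np.savez('/tmp/w7.npz',**w)
# predicted label & window & ray in side image
pr=lambda X,c:cv2.projectPoints(np.array(X,float).reshape(-1,1,3),np.array(c['rvec'],float),np.array(c['tvec'],float),c['K'],None)[0].reshape(-1,2)
p=pr([lab,W,W-d*.036,W-d*.12],sd);print(p.round(1))
im=sd['frame'][:,:,::-1].copy();im=cv2.resize(im[100:260,240:400],None,fx=4,fy=4,interpolation=cv2.INTER_CUBIC)[:600]
for a in p: cv2.circle(im,tuple(int(v) for v in ((a-[240,100])*4)),3,(0,0,255),1)
cv2.imwrite('pics/v7.png',im)
E
```

```text
time_s: 26.78
tool_pos: [0.5197, 0.0141, 0.2507]
tool_rot: [-179.7, 14.9, -177.9]
force: [0.6, 0.3, -1.1]
grip_width: 0.038
grasp_force: 39.6
now 26.775 [0.5197 0.0141 0.2507] [-179.7    14.85 -177.86] F [ 0.6  0.3 -1.1] w 0.038 gf 39.61764106526971
shift [0.039 0.017 0.012] rows>= 0.1
turn [-0.0016  0.0008  0.0002] rows>= 0.0
win [0.56310679 0.01540585 0.20026538] dist 0.09987116861900924 miss mm [ 3.08562796 -1.92931427  2.10962617] angle 0.2963385023720336
[[325.8 199. ]
 [304.1 176. ]
 [295.1 167.2]
 [272.6 145.2]]
```

View pics/v7.png

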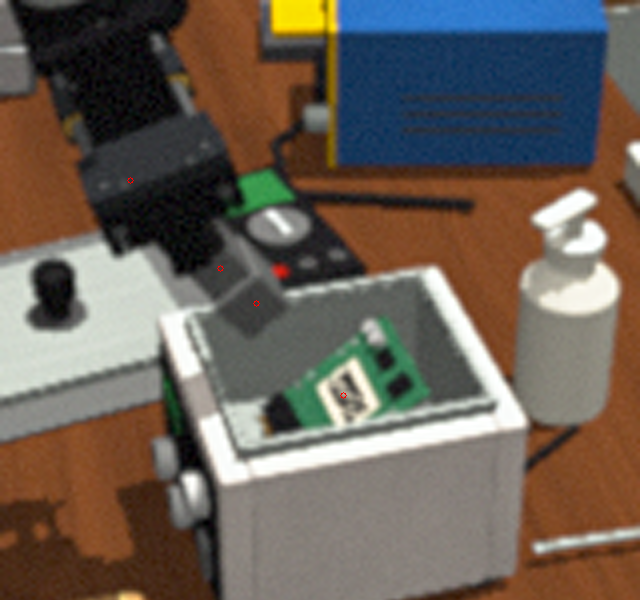

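The predicted label point (344,396) falls on the label's middle (~347,393), and the predicted window (256,303) is on the head's end face. Apply the small correction and hold for about 2.8 s.

```bash
python3 -m creep '{"translation":[[0.035,0.017,0.01],[0,0,0],[0,0,0],[0,0,0],[0,0,0]],"turn":[[0,0,0],[0,0,0],[0,0,0],[0,0,0],[0,0,0]],"grip":[0,0,0,0,0]}'
for i in 1 2 3 4; do python3 -m creep '{"translation":[[0,0,0],[0,0,0],[0,0,0],[0,0,0],[0,0,0]],"turn":[[0,0,0],[0,0,0],[0,0,0],[0,0,0],[0,0,0]],"grip":[0,0,0,0,0]}'|head -3; done
python3 - <<'E'
from aim import *
o=env.get_obs();Rt=R.from_euler('xyz',o['tool_rot'],degrees=True)
W=o['tool_pos']+Rt.apply(win);d=Rt.apply(s);t=((lab-W)@n)/(d@n);print('dist',t,'miss mm',(W+d*t-lab)*1000)
E
```

```text
time_s: 27.5
tool_pos: [0.5171, 0.0153, 0.2498]
tool_rot: [-179.7, 14.9, -177.8]
force: [-1.2, 0.4, -1.5]
grip_width: 0.0382
grasp_force: 39.6
time_s: 28.12
tool_pos: [0.5171, 0.0154, 0.2498]
tool_rot: [-179.7, 14.9, -177.8]
time_s: 28.75
tool_pos: [0.5171, 0.0154, 0.2498]
tool_rot: [-179.7, 14.9, -177.8]
time_s: 29.38
tool_pos: [0.5171, 0.0153, 0.2498]
tool_rot: [-179.7, 14.9, -177.8]
time_s: 30.0
tool_pos: [0.5171, 0.0153, 0.2498]
tool_rot: [-179.7, 14.9, -177.8]
dist 0.10057036757191344 miss mm [ 1.07204738 -0.68335971  0.73261773]
```

Now back off, reverse the turn and return over the cradle.

```bash
python3 -m creep '{"translation":[[0.03,0,-0.15],[0.04,0,-0.2],[0.04,0,-0.2],[0,0,0],[0,0,0]],"turn":[[0,0,0],[0,0,0],[-0.002,0.017,0.04],[-0.002,0.017,0.04],[-0.002,0.017,0.04]],"grip":[0,0,0,0,0]}'
python3 -m creep '{"translation":[[0,0,0],[0,0,0],[0,0,0],[0,0,0],[0,0,0]],"turn":[[-0.002,0.017,0.04],[-0.002,0.017,0.04],[-0.002,0.017,0.04],[-0.002,0.017,0.04],[-0.002,0.017,0.04]],"grip":[0,0,0,0,0]}'
python3 -m creep '{"translation":[[0,0,0],[0,0,0],[0,0,0]],"turn":[[-0.002,0.017,0.04],[-0.002,0.015,0.044],[0,0,0]],"grip":[0,0,0]}'
python3 - <<'E'
from aim import *
T([.4893,-.2867,.28],[-180,-20.3,110.3])
E
```

```text
time_s: 30.62
tool_pos: [0.4975, 0.015, 0.2922]
tool_rot: [175.4, 4.9, 160.4]
force: [0.4, -0.6, -2.1]
grip_width: 0.0382
grasp_force: 39.6
time_s: 31.25
tool_pos: [0.4978, 0.0147, 0.2916]
tool_rot: [176.3, -13.6, 125.6]
force: [0.9, -0.8, -2.2]
grip_width: 0.0377
grasp_force: 39.6
time_s: 31.62
tool_pos: [0.4977, 0.0134, 0.2906]
tool_rot: [-179.9, -19.7, 110.2]
force: [-0.7, -1.1, -2.2]
grip_width: 0.0378
grasp_force: 39.6
now 31.625 [0.4977 0.0134 0.2906] [-179.88  -19.73  110.23] F [-0.7 -1.1 -2.2] w 0.0378 gf 39.61836452130228
shift [-3.324 -1.398 -1.048] rows>= 4.8
turn [-0.0005  0.0031 -0.0004] rows>= 0.1
```

```bash
python3 -m creep '{"translation":[[-0.17,-0.07,-0.056],[-0.33,-0.14,-0.1],[-0.5,-0.21,-0.16],[-0.54,-0.23,-0.17],[-0.54,-0.23,-0.17]],"turn":[[0,0.003,0],[0,0,0],[0,0,0],[0,0,0],[0,0,0]],"grip":[0,0,0,0,0]}'
python3 -m creep '{"translation":[[-0.54,-0.23,-0.17],[-0.42,-0.17,-0.13],[-0.28,-0.12,-0.09],[0,0,0],[0,0,0]],"turn":[[0,0,0],[0,0,0],[0,0,0],[0,0,0],[0,0,0]],"grip":[0,0,0,0,0]}'
python3 - <<'E'
from aim import *
T([.4888,-.2869,.105],[-180,-20.35,110.3])
c=cam('side');P=pts(c).reshape(-1,3)
E
```

```text
time_s: 32.25
tool_pos: [0.4915, -0.1753, 0.2823]
tool_rot: [-179.9, -20.3, 110.4]
force: [1.2, -0.6, -1.6]
grip_width: 0.0384
grasp_force: 39.6
time_s: 32.88
tool_pos: [0.4889, -0.2844, 0.2769]
tool_rot: [-179.9, -20.4, 110.4]
force: [-0.4, 1.3, -1.6]
grip_width: 0.0379
grasp_force: 39.6
now 32.875 [ 0.4889 -0.2844  0.2769] [-179.87  -20.37  110.35] F [-0.4  1.3 -1.6] w 0.0379 gf 39.618142009712756
shift [-0.775 -0.008  2.004] rows>= 2.8
turn [-0.0008 -0.0001  0.0003] rows>= 0.0
```

```bash
python3 -m creep '{"translation":[[-0.1,0,0.2],[-0.18,0,0.48],[-0.18,0,0.48],[-0.17,0,0.46],[-0.12,0,0.32]],"turn":[[0,0,0],[0,0,0],[0,0,0],[0,0,0],[0,0,0]],"grip":[0,0,0,0,0]}'
python3 -m creep '{"translation":[[-0.02,0,0.06],[0,0,0]],"turn":[[0,0,0],[0,0,0]],"grip":[0,0]}'
python3 - <<'E'
from aim import *
T([.4888,-.2869,.081],[-180,-20.35,110.3])
E
```

```text
time_s: 33.55
tool_pos: [0.488, -0.2856, 0.1072]
tool_rot: [-179.7, -20.5, 110.3]
force: [0.1, 0.3, -2.2]
grip_width: 0.0382
grasp_force: 39.6
time_s: 33.8
tool_pos: [0.4891, -0.2867, 0.1053]
tool_rot: [-179.8, -20.4, 110.3]
force: [-0.0, -0.8, -1.9]
grip_width: 0.0377
grasp_force: 39.6
now 33.8 [ 0.4891 -0.2867  0.1053] [-179.82  -20.37  110.29] F [-0.  -0.8 -1.9] w 0.0377 gf 39.6177423465997
shift [-0.107 -0.004  0.284] rows>= 0.4
turn [-0.001  -0.0001 -0.0001] rows>= 0.0
```

```bash
python3 -m creep '{"translation":[[-0.05,0,0.13],[-0.04,0,0.1],[-0.015,0,0.04],[-0.007,0,0.018],[0,0,0]],"turn":[[0,0,0],[0,0,0],[0,0,0],[0,0,0],[0,0,0]],"grip":[0,0,0,0,0]}'
python3 -m creep '{"translation":[[-0.003,0,0.008],[0,0,0]],"turn":[[0,0,0],[0,0,0]],"grip":[0,0]}'
```

```text
time_s: 34.42
tool_pos: [0.4891, -0.2874, 0.0805]
tool_rot: [-179.8, -20.4, 110.2]
force: [-0.8, -0.3, -1.9]
grip_width: 0.0379
grasp_force: 39.6
time_s: 34.67
tool_pos: [0.4891, -0.2874, 0.0799]
tool_rot: [-179.8, -20.4, 110.3]
force: [-0.2, -0.9, -2.4]
grip_width: 0.038
grasp_force: 39.6
```

```bash
python3 -m creep '{"translation":[[-0.005,0,0.012],[0,0,0],[-0.003,0,0.008],[0,0,0],[0,0,0]],"turn":[[0,0,0],[0,0,0],[0,0,0],[0,0,0],[0,0,0]],"grip":[0,0,0,0,0]}'
```

```text
time_s: 35.3
tool_pos: [0.4892, -0.2875, 0.0795]
tool_rot: [-179.8, -20.4, 110.3]
force: [-1.0, 0.1, 8.0]
grip_width: 0.0381
grasp_force: 39.6
```

Seated. Release, un-tilt around the grip, and rise straight up.

```bash
python3 -m creep '{"translation":[[0.002,0,-0.006],[0,0,0],[0,0,0],[0,0,0],[0,0,0]],"turn":[[0,0,0],[0,0,0],[0,0,0],[0,0,0],[0,0,0]],"grip":[0,1,1,1,1]}'
python3 -m creep '{"translation":[[0,0,0],[0,0,0],[0.07,0,-0.19],[0.14,0,-0.37],[0.2,0,-0.5]],"turn":[[0,0,0],[0,0,0],[0,0,0],[0,0,0],[0,0,0]],"grip":[1,1,1,1,1]}'
python3 -m creep '{"translation":[[0.2,0,-0.5],[0.2,0,-0.5],[0.5,-0.3,-0.3],[0.5,-0.3,-0.3],[0.5,-0.3,-0.3]],"turn":[[0,0,0],[0,0,0],[0,0,0],[0,0,0],[0,0,0]],"grip":[1,1,1,1,1]}'
python3 - <<'E'
from h import *
T([.4,-.1,.3])
c=cam('side');d=cam('top')
for n,c in(('side',c),('top',d)):
    X=pts(c).reshape(-1,3);g=c['frame'].reshape(-1,3).astype(int)
    for nm,z0,z1 in(('scan',.06,.2),('scantop',.122,.2)):
        m=(np.hypot(X[:,0]-.49,X[:,1]+.295)<.06)&(X[:,2]>z0)&(X[:,2]<z1);print(n,nm,m.sum(),m.any() and (cv2.minAreaRect((X[m,:2]*1000).astype(np.float32)),np.median(X[m],0)))
    m=(np.hypot(X[:,0]-.467,X[:,1]-.289)<.14)&(X[:,2]>.01)&(X[:,2]<.03)&(g.min(1)>150);print(n,'lid',m.sum(),m.any() and (cv2.minAreaRect((X[m,:2]*1000).astype(np.float32)),np.median(X[m],0)))
cv2.imwrite('pics/v8.png',np.vstack([d['frame'][120:300,180:480,::-1],cv2.resize(c['frame'],(0,0),fx=1,fy=1)[:0,:300]]) if 0 else np.hstack([cv2.resize(cam('side')['frame'][100:400,180:480,::-1],(400,400)),cv2.resize(d['frame'][110:310,180:480,::-1],(400,400))]))
E
```

```text
time_s: 35.92
tool_pos: [0.489, -0.2874, 0.0782]
tool_rot: [-179.8, -20.4, 110.2]
force: [-0.3, -1.4, 0.3]
grip_width: 0.0699
grasp_force: 0.0
time_s: 36.55
tool_pos: [0.4885, -0.286, 0.1707]
tool_rot: [-179.8, -20.4, 110.2]
force: [0.4, -1.5, 0.1]
grip_width: 0.0871
grasp_force: 0.0
time_s: 37.17
tool_pos: [0.3896, -0.2262, 0.3675]
tool_rot: [-179.9, -20.3, 110.3]
force: [-0.1, 0.9, -0.1]
grip_width: 0.0871
grasp_force: 0.0
now 37.175 [ 0.3896 -0.2262  0.3675] [-179.86  -20.29  110.27] F [-0.1  0.9 -0.1] w 0.0871 gf 0.0
shift [1.054 0.672 1.287] rows>= 2.3
side scan 733 (((491.1723327636719, -295.96331787109375), (40.94232940673828, 31.93157958984375), 21.48520851135254), array([ 0.48952098, -0.30501157,  0.11289088]))
side scantop 288 (((490.853271484375, -295.74169921875), (40.232208251953125, 30.750795364379883), 24.696786880493164), array([ 0.49016692, -0.2988648 ,  0.13058066]))
side lid 718 (((468.63916015625, 273.233154296875), (170.63919067382812, 125.11162567138672), 10.439659118652344), array([0.44741289, 0.24730788, 0.01464864]))
top scan 92 (((500.4381103515625, -290.0237121582031), (20.836715698242188, 30.03725814819336), 23.806217193603516), array([ 0.50025307, -0.28436321,  0.12936486]))
top scantop 60 (((500.8038330078125, -290.1953125), (18.259843826293945, 28.839277267456055), 19.146072387695312), array([ 0.50027219, -0.2898104 ,  0.13143492]))
top lid 2270 (((468.1631774902344, 287.7146911621094), (235.94740295410156, 214.28237915039062), 9.083600997924805), array([0.46461151, 0.28959682, 0.01538226]))
```

View pics/v8.png

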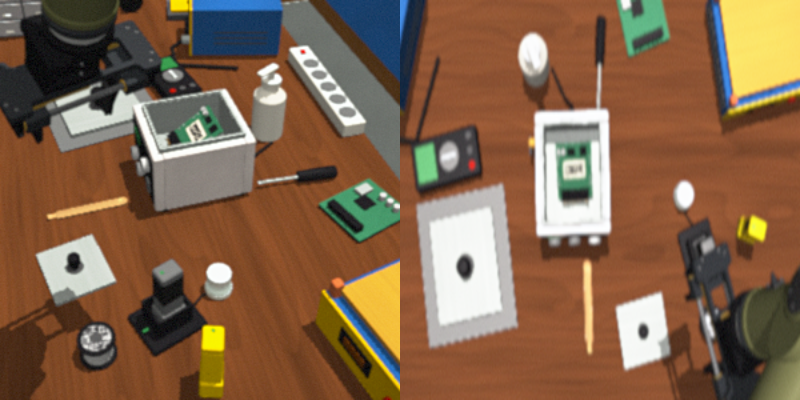

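The last view shows the lid centred on the mat with its knob up (465,265), the scanner upright in its cradle (165,290), and everything else in place. The gripper is clear of everything.

```bash
python3 -c "
from cell import env
print(env.sign_off())"
```

```text
the job is handed in; nothing more can be done
None
```

The job is handed in at about 37 s: the lid lies flat, knob up, in the middle of the mat; the scanner was held about 10 cm square to the label for over 2.5 s and now stands upright in its cradle; the scanner was set back in its cradle once before the scan to regrip it at a tilt, because the first grip could not reach the scanning angle.

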